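# Fit the canister's double lid and hold its outer lid up

## Robot

A 6-joint arm with a two-finger parallel gripper is mounted at the origin on the work surface. World frame = base frame: x ahead of the robot, y to its left, z up, the work surface at z = 0. Lengths are in mm, angles in rad, forces in N, time in s.
With the tool pointing down it reaches from about 400 to 825 mm from the base axis. Payload 7 kg.
Tool frame: the origin (TCP) lies midway between the tips of the shut fingers; the grasp point (between the pads) lies 19 mm behind it; z points along the fingers, y is the line along which they close (so a half turn about z gives the same grasp; the last joint's range is limited). The gripper opens to 88 mm and grips with 3 to 60 N. Pads are 19 mm wide; open, the fingers measure 130 mm over their backs; the gripper's body (78 mm by 193 mm) begins 47 mm behind the grasp point.
Start: joints at [1.599, 0.359, 0.012, 0, -1.224, -0.288], TCP at [173.409, 652.322, 197.461] pointing down, gripper open.
Joint ranges: [-3.07, 3.07], [-1.43, 2.12], [-1.02, 1.25], [-3.03, 1.67], [-3.05, -0], [-3.03, 3.03]. Speed limits (rad/s): [2.39, 2.39, 3.01, 3.14, 3.14, 3.14].

## Interface

Orientations are given as a unit quaternion [x, y, z, w].
In Python, from bench import arm gives the robot as it stands.
- The arm moves only by the tool arm_command, never from a script. Its argument "increments" is a list of rows, each an object with "dr": the turn, a rotation vector about the tool's x, y, z in units of pi/2 rad (1.0 is pi/2 rad), a list of three; "linear": the shift along the tool's x, y, z in units of 200 mm (1.0 is 200 mm), a list of three; "jaw": the opening, from 0 (shut) to 1 (fully open). In form: [{"dr": [rx, ry, rz], "linear": [x, y, z], "jaw": jaw}, ...]. A call has 1 to 8 rows; each row is the pose to reach, as a shift and turn from the pose commanded when the call began, along the tool's axes at that moment; what a row does not reach only later rows make up. A row lasts 1/12 s, in which the tool goes at most 41.7 mm and 7.16 degrees, less where a joint would pass 70% of its speed; a pose out of reach is approached as far as the arm can. A call with a number of a shift or a turn outside -1 to 1 is refused whole. A call with a gripper value outside its range is refused whole. The fingers move at their own pace and stop on an object; "force" is the grip in N (left out, the last holds). Time passes only in rows, so rows that repeat a pose let the fingers close. It gives the time, the measured TCP pose, the force, the opening and the grip force at its end, in the units of the state.
- arm.get_obs(): the state, without advancing time (a new reading comes with each control period).
- arm.snapshot(name): name is "scene" or "top"; returns the picture (384x512x3 uint8, blue, green, red); there is no depth.
- arm.camera_model(name): a dict with "K" (3x3 intrinsics, pixels), "origin" and "rotation" of the camera in the world. Camera axes: x right, y up, looking along -z (the intrinsics and any distortion apply to the point x, -y, -z); pixel columns grow to the right and rows downward; lengths in mm; the calibration is good to about 2 mm. A picture is of the moment at which its call begins. camera_model takes no time and is no camera call.
- arm.sign_off(): hands the job in; it is judged then, once.
The state is a dict: "t": time; "joints": joint angles; "qd": joint speeds; "effort": joint torques, N m; "tcp_pos": TCP position; "tool_rot": TCP orientation; "wrist_force": force on the tool from outside, world axes, zero at the start; "moment": the same for the moment, N m; "gripper_width": opening from 0.0 (shut) to 1.0 (fully open); "grip_force": force on a finger pad.
Only numpy, scipy, OpenCV 4.12 (cv2) and the standard library are available. Lean on these libraries where they do the work, as an engineer would, in place of code of your own. Each camera call takes 0.05 s, during which the arm holds its last target. There are 200 camera calls.

## Task

Take the loose wooden dust lid off the grey screw canister and set it gently, right way up, on the square cork mat. Then carry the nested double lid from its round coaster, both lids together, lower it gently until the inner lid sits fully home in the canister's mouth, and lift the outer lid alone straight off, leaving the inner lid seated and undisturbed, so that a drying sachet can be slipped between them. Finish while still holding the outer lid level in the air, wholly above the top of the inner lid's knob, and leave the canister standing where it is and the other things on the table alone.

Things in the scene. Friction and masses are not known exactly. Their poses are not given: they have to be found in the camera images.
- canister: Open round canister of grey plastic, full of screws (about 1 kg), loose on the table, at first covered by the dust lid. 80 mm high, 90 mm outside diameter, mouth 82 mm in diameter and free to at least 30 mm deep. Origin: centre of its underside, z up (rim at z = 80 mm).
- dust_lid: Loose wooden lid, 0.1 kg, on the canister at the start. Origin: centre of its underside, z up. Plug 74 mm across (foot chamfered) to z = 10 mm, hanging in the mouth; disc 96 mm across from 10 to 16 mm, resting on the rim; stem 14 mm across to 24 mm; round knob head 20 mm across from 24 to 48 mm. On the canister its origin is 70 mm above the canister's.
- mat: Square cork mat, 110 x 110 x 5 mm, fixed on the table; the dust lid goes here, its plug on the cork, roughly centred. Origin: centre of its underside, top face at z = 5 mm, x and y along its sides.
- coaster: Round aluminium coaster, 110 mm in diameter, 6 mm high, fixed on the table; the nested double lid stands on it at the start. Origin: centre of its underside.
- inner_lid: Steel lid, 0.14 kg, under the outer lid, its tall knob up through that lid's collar. Origin: centre of underside, z up. Plug 74 mm across (foot chamfered) to z = 14 mm; flange 95 mm across, 14 to 19; stem 14 mm across to 57; round knob head 20 mm across, 57 to 81. Lifted by its knob it carries the outer lid, loose on its flange. Home, its origin is 66 mm above the canister's (flange on rim).
- outer_lid: Grey plastic lid, 0.1 kg, loose over the inner lid, 2.5 mm play each side. Origin: centre of its plate's underside, z up; nested, 19 mm above the inner lid's. Plate 106 mm across, 4 thick; skirt (inside 100 mm across) down to z = -9; collar to grip, 44 mm across, z = 4 to 30, round a 32 mm hole. Nested, the inner lid's knob tops the collar by 32 mm.
- bracket_a: Bystander: chrome L-shaped shelf bracket on its side, arms 90 and 70 mm, 25 mm high. Origin: on the table, inside the L.
- bracket_b: Bystander: a second bracket like the first.
- clamp: Bystander: green spring clamp lying flat, 105 mm long, 20 mm high. Origin: under its pivot.
- jar: Bystander: closed grey plastic jar with a black twist cap, 60 mm in diameter, 90 mm high. Origin: centre of its underside.
- tape: Bystander: black tape measure, 62 x 34 x 60 mm. Origin: centre of its underside.
- screwdriver: Bystander: screwdriver lying on the table. Origin: underneath it.
Not all that is in view belongs to the job. Leave any green or purple look-alike of the outer_lid alone.

How it is judged:
By the outcome, as a careful person would: the job done as asked, in the order asked, and still so for the second after the job is handed in, while the arm keeps its last pose, push and grip.
It also fails if it takes over 64 s, if anything falls off the work surface, if the arm or the gripper's body presses on something with over 40 N, if the wrist force passes 120 N, or if a joint passes its speed limit or range.

## Working session

There is one attempt and no reset: what is moved stays moved. The work goes in short steps, Python scripts to look and compute and a tool call to move; the robot and the scene stay as the last step left them, time stands still between calls to the robot, and variables do not carry over. Pictures are saved under pics/ and viewed, at most 11 in all, crops included, and the job is handed in when it is done.

Besides the shell and the picture viewer there is one more tool, called after "Call:" by a JSON object that holds its "fn" and its "kwargs", one argument or row to a line. arm_command: Moves the arm, as the interface text tells. Shifts and turns lie within -1 to 1; 1 stands for 200 mm of shift or pi/2 rad of turn. Its arguments: {"type":"object","properties":{"increments":{"type":"array","items":{"type":"object","properties":{"dr":{"type":"array","items":{"type":"number"}},"linear":{"type":"array","items":{"type":"number"}},"jaw":{"type":"number"}}}},"force":{"type":"number"}},"required":["increments"]}

```bash
mkdir -p pics; ls; python3 - <<'E'
from bench import arm
import cv2,json
for n in("scene","top"):
    cv2.imwrite(f"pics/{n}0.png",arm.snapshot(n)); print(n,arm.camera_model(n))
print(arm.get_obs())
E
```

```text
pics
scene {'K': array([[385.97254319,   0.        , 253.14142766],
       [  0.        , 385.97254319, 195.07250761],
       [  0.        ,   0.        ,   1.        ]]), 'origin': array([848.75169956, 411.13545425, 814.34087051]), 'rotation': array([0.0929559 , 0.2846314 , 0.90137134, 0.31284801])}
top {'K': array([[448.99245198,   0.        , 247.34679811],
       [  0.        , 448.99245198, 193.51544964],
       [  0.        ,   0.        ,   1.        ]]), 'origin': array([ 3.52242556e+02, -1.37513442e-01,  1.18347418e+03]), 'rotation': array([-0.05338673,  0.06078281,  0.7139627 , -0.69549448])}
{'t': 0.1, 'joints': array([ 1.59912161e+00,  3.59281744e-01,  1.11746483e-02, -2.91863000e-04,
       -1.22408016e+00, -2.88110852e-01]), 'qd': array([ 0.00051533, -0.0023614 ,  0.00063188,  0.00149103,  0.00203748,
        0.0024397 ]), 'effort': array([-1.37276671e-03, -5.84160662e+01,  2.93748003e+01,  7.01555461e+00,
        1.01865854e-02, -4.28666544e-05]), 'tcp_pos': array([173.29493206, 651.9011167 , 196.65159777]), 'tool_rot': array([ 9.91569101e-01, -1.29577063e-01, -2.59225941e-05,  7.08397953e-04]), 'wrist_force': array([-0.07049053, -0.13211609, -0.15297653]), 'moment': array([0.04160968, 0.02482478, 0.01117625]), 'grip_force': 0.0, 'gripper_width': 0.9972501338680635}
```

View pics/scene0.png

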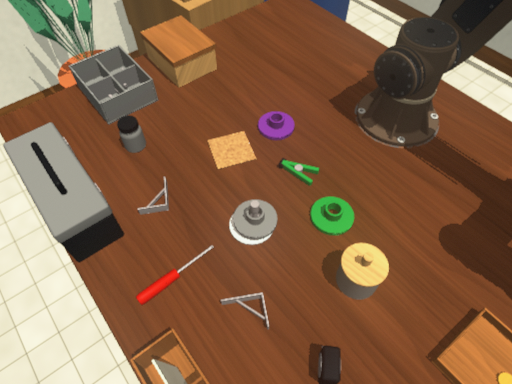

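View pics/top0.png

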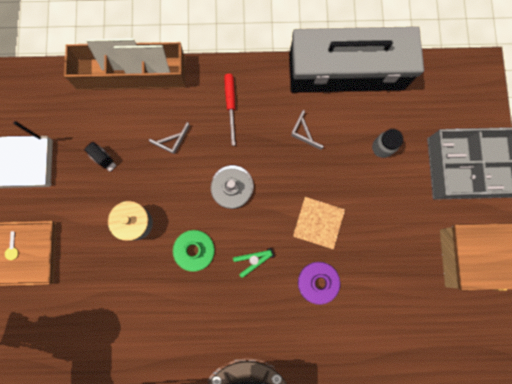

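The top view shows the dust-lidded canister at (128,220), the nested double lid at (232,187) and the cork mat at (319,222). The green and purple look-alikes are at (194,250) and (320,283). In the scene view the canister is at (364,270), the double lid at (254,218) and the mat at (232,150).

```bash
cat > h.py <<'E'
import numpy as np,cv2
from scipy.spatial.transform import Rotation as R
from bench import arm
CM={n:arm.camera_model(n) for n in("scene","top")}
def ray(n,uv,z):
    c=CM[n];K=c["K"];d=np.array([(uv[0]-K[0,2])/K[0,0],-(uv[1]-K[1,2])/K[1,1],-1.])
    d=R.from_quat(c["rotation"]).apply(d);o=c["origin"];return (o+d*(z-o[2])/d[2])[:2]
def proj(n,P):
    c=CM[n];K=c["K"];p=R.from_quat(c["rotation"]).inv().apply(np.atleast_2d(P)-c["origin"])
    return np.c_[K[0,0]*p[:,0]/-p[:,2]+K[0,2],K[1,1]*-p[:,1]/-p[:,2]+K[1,2]]
def blob(n,img,uv,mask,z,r=45):
    """component of the mask nearest uv; contour points put on plane z; least-squares circle / minAreaRect"""
    m=mask.copy();w=np.zeros_like(m);cv2.circle(w,tuple(map(int,uv)),r,255,-1);m&=w
    m=cv2.morphologyEx(m,cv2.MORPH_CLOSE,np.ones((3,3),np.uint8))
    cs,_=cv2.findContours(m,cv2.RETR_EXTERNAL,cv2.CHAIN_APPROX_NONE)
    c=cv2.convexHull(max(cs,key=cv2.contourArea))[:,0]
    P=np.array([ray(n,q,z) for q in c]).astype(np.float32)
    return cv2.minEnclosingCircle(P),cv2.fitEllipse(P),cv2.minAreaRect(P)
E
python3 - <<'E'
from h import *
np.set_printoptions(precision=1,suppress=True)
tiles=[]
for n,uv in (("scene",[(364,262),(254,218),(232,150)]),("top",[(128,220),(232,187),(319,222)])):
    im=cv2.imread(f"pics/{n}0.png");h=cv2.cvtColor(im,cv2.COLOR_BGR2HSV)
    y=cv2.inRange(h,(10,60,140),(30,255,255)); g=cv2.inRange(h,(0,0,90),(180,60,255))
    for u,m,z,nm in zip(uv,(y,g,y),(86,29,5),("dust","outer","mat")):
        print(n,nm,*[str(np.round(np.hstack([np.ravel(x) for x in f]),1)) for f in blob(n,im,u,m,z)])
        x0,y0=u[0]-32,u[1]-32
        tiles.append(cv2.resize(im[y0:y0+64,x0:x0+64],(260,260),interpolation=cv2.INTER_CUBIC)); print((x0,y0))
cv2.imwrite("pics/t1.png",np.vstack([np.hstack(tiles[:3]),np.hstack(tiles[3:])]))
E
```

```text
scene dust [464.4 289.6  57. ] [467.5 286.1  96.3 109.2   8.6] [468.5 282.4  97.3  97.1  51.6]
(332, 230)
scene outer [563.6  35.6  62.9] [564.4  34.6 110.5 126.7 119. ] [564.4  33.9 125.5 106.4  26.9]
(222, 186)
scene mat [ 460.1 -198.3   78.1] [ 459.1 -198.9  133.7  164.2  168.1] [ 463.8 -193.8  130.3  117.5   70.5]
(200, 118)
top dust [472.4 285.4  53.2] [472.6 282.8  98.8 102.4 176. ] [472.3 281.7  98.3  98.8  25.5]
(96, 188)
top outer [560.7  24.9  57.6] [561.   25.6 110.1 115.6  76.9] [561.7  26.  110.1 113.4  43.8]
(200, 155)
top mat [ 462.4 -200.8   78.3] [ 460.7 -200.7  143.   155.5   81.8] [ 462.8 -200.9  116.1  115.4   71. ]
(287, 190)
```

View pics/t1.png

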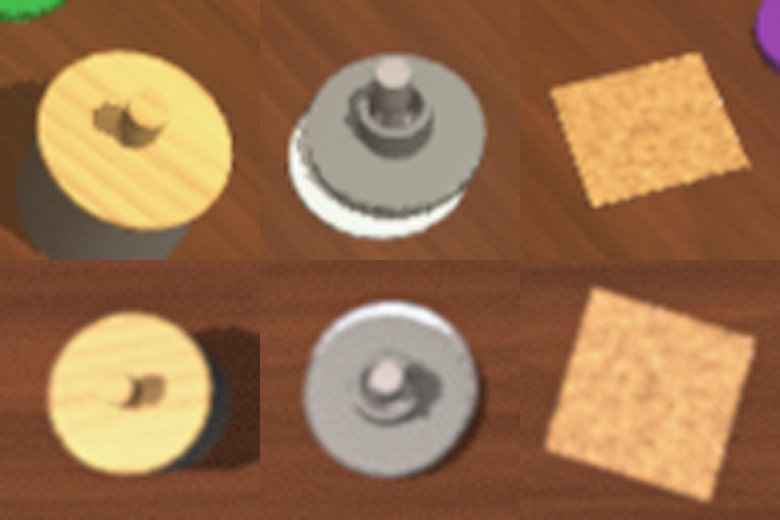

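Row 1 is the scene camera, row 2 the top camera. They show the dust lid disc, the nested lid with its knob top at about scene (255,204) and top (231,183), and the mat. Colour masks bleed a bit, so I'll refine with a projected-circle edge fit.

```bash
cat >> h.py <<'E'
def fitcirc(ims,xy0,z,dia,span=14,polar=1):
    """xy (mm) whose projected circle best lies on dark-outside edges; ims={cam:img}"""
    a=np.linspace(0,2*np.pi,90,endpoint=False);C=np.c_[np.cos(a),np.sin(a)]
    G={n:cv2.GaussianBlur(i,(3,3),0).astype(np.float32) for n,i in ims.items()}
    def S(n,xy,r):
        p=proj(n,np.c_[xy+r*C,np.full(90,z)]).astype(np.float32)
        return cv2.remap(G[n],p[:,:1].copy(),p[:,1:].copy(),cv2.INTER_LINEAR)[:,0]
    g=np.arange(-span,span+.1,1.);best=None
    for dx in g:
        for dy in g:
            xy=np.array(xy0)+[dx,dy]
            s=sum(np.minimum(np.abs(S(n,xy,dia/2-2.5)-S(n,xy,dia/2+2.5)).sum(1),120).mean() for n in G)
            if best is None or s>best[0]:best=(s,xy)
    return best[1].round(1),round(float(best[0]),1)
def see(tag):
    d={n:arm.snapshot(n) for n in CM}
    for n in d:cv2.imwrite(f"pics/{n}{tag}.png",d[n])
    return d
E
python3 - <<'E'
from h import *
I={n:cv2.imread(f"pics/{n}0.png") for n in CM}
for nm,xy,z,d in(("dust",(470,285),86,96),("plate",(562,30),29,106),("knob",(562,30),87,20),("collar",(562,30),55,44)):
    print(nm,[fitcirc({n:I[n]},xy,z,d) for n in I],fitcirc(I,xy,z,d))
print("knobtop rays",ray("scene",(255-.4,204-.4),87),ray("top",(230.8-.4,183.3-.4),87))
# mat corners
o=lambda t,x0,y0:(t[0]/4.0625-.4+x0,t[1]/4.0625-.4+y0)
for n,T,x0,y0 in(("scene",[(30,92),(180,53),(229,166),(76,208)],200,118),("top",[(73,27),(235,78),(192,242),(26,190)],287,190)):
    c=np.array([ray(n,o(t,x0,y0),5) for t in T]);print("mat",n,c.mean(0),np.linalg.norm(np.roll(c,1,0)-c,axis=1),np.degrees(np.arctan2(*(c[1]-c[0])[::-1])))
E
```

```text
dust [(array([466., 283.]), 120.0), (array([470., 280.]), 120.0)] (array([470., 280.]), 240.0)
plate [(array([558.,  31.]), 108.7), (array([561.,  26.]), 111.5)] (array([558.,  31.]), 204.8)
knob [(array([554.,  27.]), 109.9), (array([556.,  26.]), 113.4)] (array([555.,  27.]), 217.9)
collar [(array([563.,  30.]), 90.9), (array([555.,  17.]), 86.9)] (array([554.,  17.]), 154.5)
knobtop rays [554.31452464  28.47305114] [558.64625725  27.29137345]
mat scene [ 459.16699401 -198.37124105] [110.61558183 110.60046202 110.73793418 107.26310064] 161.18654274554532
mat top [ 462.08539099 -201.72277685] [111.34987573 110.30472729 110.78078586 111.32649026] -109.23795143174765
```

Call:
{"fn": "arm_command", "kwargs": {
  "increments": [
    {"linear": [0.2,0.15,0],"dr": [0,0,0],"jaw": 0.5},
    {"linear": [0.35,0.26,0],"dr": [0,0,0],"jaw": 0.5},
    {"linear": [0.5,0.37,0],"dr": [0,0,0],"jaw": 0.5},
    {"linear": [0.65,0.48,0],"dr": [0,0,0],"jaw": 0.5},
    {"linear": [0.8,0.59,0],"dr": [0,0,0],"jaw": 0.5},
    {"linear": [0.9,0.66,0],"dr": [0,0,0],"jaw": 0.5},
    {"linear": [0.95,0.7,0],"dr": [0,0,0],"jaw": 0.5},
    {"linear": [0.95,0.7,0],"dr": [0,0,0],"jaw": 0.5}
  ],
  "force": 15
}}

```text
t: 0.77
tcp_pos: [322.2, 466.2, 197.6]
tool_rot: [0.991, -0.131, -0.0, 0.0]
wrist_force: [0.4, -0.3, 0.8]
gripper_width: 0.511
grip_force: 0.0
```

```bash
sed -i 's/,120).mean/,260).mean/' h.py; cat >> h.py <<'E'
TR=np.array([0.991569,-0.129577,0,0]);TR/=np.linalg.norm(TR)
def rel(target,cur):  # world mm -> tool-axis shift units
    return (R.from_quat(TR).inv().apply(np.subtract(target,cur))/200).round(4)
def cmd(cur,lin): return np.add(cur,R.from_quat(TR).apply(np.array(lin)*200)).round(2)
E
python3 - <<'E'
from h import *
I={n:cv2.imread(f"pics/{n}0.png") for n in CM}
for nm,xy,z,d in(("dust",(470,283),86,96),("dustknob",(470,283),118,20)):
    print(nm,[fitcirc({n:I[n]},xy,z,d) for n in I],fitcirc(I,xy,z,d))
c=cmd([173.409,652.322,197.461],[.95,.7,0]);print(c,rel([470,282,197],c),arm.get_obs()["tcp_pos"],arm.get_obs()["tool_rot"],arm.get_obs()["t"])
E
```

```text
dust [(array([469., 282.]), 249.1), (array([472., 282.]), 246.6)] (array([470., 282.]), 465.0)
dustknob [(array([484., 286.]), 138.0), (array([468., 269.]), 94.7)] (array([484., 285.]), 145.5)
[321.05 468.2  197.46] [0.959  0.7084 0.0023] [322.23747607 466.17292326 197.58941404] [ 9.91417668e-01 -1.30732514e-01 -7.30755062e-05  1.11261767e-04] 0.7667
```

Call:
{"fn": "arm_command", "kwargs": {
  "increments": [
    {"linear": [0.15,0.11,0],"dr": [0,0,0],"jaw": 0.5},
    {"linear": [0.3,0.22,0],"dr": [0,0,0],"jaw": 0.5},
    {"linear": [0.45,0.33,0],"dr": [0,0,0],"jaw": 0.5},
    {"linear": [0.6,0.44,0],"dr": [0,0,0],"jaw": 0.5},
    {"linear": [0.75,0.55,0],"dr": [0,0,0],"jaw": 0.5},
    {"linear": [0.88,0.65,0],"dr": [0,0,0],"jaw": 0.5},
    {"linear": [0.96,0.71,0],"dr": [0,0,0],"jaw": 0.5},
    {"linear": [0.96,0.71,0],"dr": [0,0,0],"jaw": 0.5}
  ]
}}

```text
t: 1.43
tcp_pos: [471.6, 279.9, 197.1]
tool_rot: [0.991, -0.131, -0.0, 0.0]
wrist_force: [0.1, -0.7, 0.2]
gripper_width: 0.502
grip_force: 0.0
```

```bash
python3 - <<'E'
from h import *
I=see("1");o=arm.get_obs();print(o["t"],o["tcp_pos"],o["tool_rot"],o["gripper_width"])
c=cmd([321.05,468.2,197.46],[.96,.71,0]);print(c, rel([470.3,282,197],o["tcp_pos"]))
E
```

```text
1.5333 [470.34461514 281.8258298  197.10577022] [ 9.91490798e-01 -1.30176588e-01 -1.82275157e-04  1.44119618e-04] 0.4996607643407461
[470.11 281.63 197.46] [-0.0004 -0.0008  0.0005]
```

Call:
{"fn": "arm_command", "kwargs": {
  "increments": [
    {"linear": [0,0,0.12],"dr": [0,0,0],"jaw": 0.5},
    {"linear": [0,0,0.24],"dr": [0,0,0],"jaw": 0.5},
    {"linear": [0,0,0.34],"dr": [0,0,0],"jaw": 0.5},
    {"linear": [0,0,0.42],"dr": [0,0,0],"jaw": 0.5},
    {"linear": [0,0,0.47],"dr": [0,0,0],"jaw": 0.5},
    {"linear": [0,0,0.5],"dr": [0,0,0],"jaw": 0.5},
    {"linear": [0,0,0.53],"dr": [0,0,0],"jaw": 0.5},
    {"linear": [0,0,0.53],"dr": [0,0,0],"jaw": 0.5}
  ]
}}

```text
t: 2.2
tcp_pos: [469.8, 282.1, 90.8]
tool_rot: [0.992, -0.129, -0.0, 0.0]
wrist_force: [-0.1, 0.2, 1.3]
gripper_width: 0.502
grip_force: 0.0
```

```bash
python3 - <<'E'
from h import *
I=see("2");o=arm.get_obs();print(o["t"],o["tcp_pos"],o["wrist_force"])
b=[cv2.resize(I["scene"][205:305,300:430],(780,600))[:, 190:590],cv2.resize(I["top"][170:270,80:180],(400,600))]
cv2.imwrite("pics/t2.png",np.hstack(b))
E
```

```text
2.3 [470.41173708 282.20242126  92.05481788] [-0.06166736 -0.0766287   0.25591288]
```

View pics/t2.png

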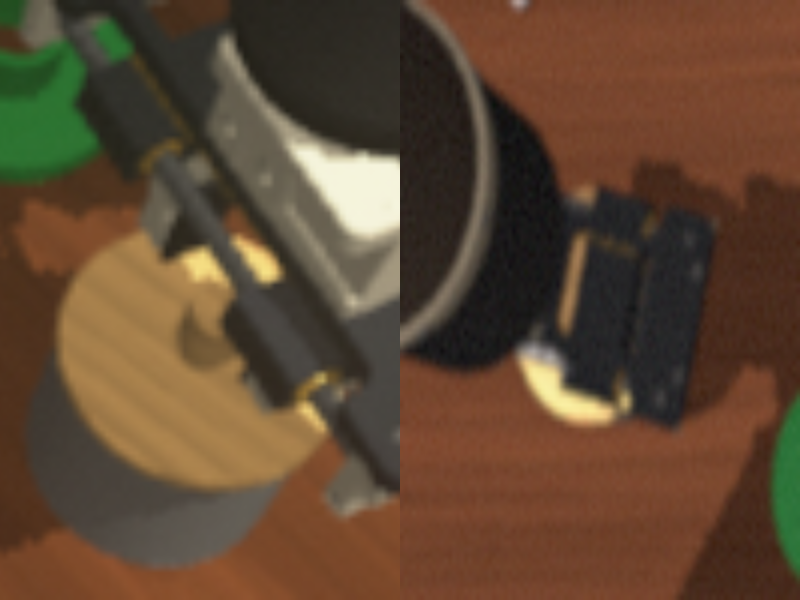

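The left crop shows the fingers straddling the knob above the dust lid (the knob is around crop pixel (215,330), between the fingers). I'll close the jaws.

Call:
{"fn": "arm_command", "kwargs": {
  "increments": [
    {"linear": [0,0,0],"dr": [0,0,0],"jaw": 0.35},
    {"linear": [0,0,0],"dr": [0,0,0],"jaw": 0.3},
    {"linear": [0,0,0],"dr": [0,0,0],"jaw": 0.2},
    {"linear": [0,0,0],"dr": [0,0,0],"jaw": 0.1},
    {"linear": [0,0,0],"dr": [0,0,0],"jaw": 0.1},
    {"linear": [0,0,0],"dr": [0,0,0],"jaw": 0.1}
  ],
  "force": 15
}}

```text
t: 2.8
tcp_pos: [470.2, 281.7, 91.6]
tool_rot: [0.992, -0.13, 0.0, -0.0]
wrist_force: [-0.5, -0.1, 0.5]
gripper_width: 0.128
grip_force: 0.0
```

```bash
python3 - <<'E'
from h import *
o=arm.get_obs();print(o["t"],o["gripper_width"],o["grip_force"],o["tcp_pos"])
for z in(106,112,118):print(z,ray("scene",(367.8,255.5),z), ray("top",(96+125/4.06,188+128/4.06),z))
for z in(86,112): print(proj("scene",[470.3,282,z]),proj("top",[470.3,282,z]))
I=see("3")
cv2.imwrite("pics/t3.png",cv2.resize(I["scene"][205:305,305:425],(720,600),interpolation=cv2.INTER_CUBIC))
E
```

```text
2.8 0.12759544508086604 0.0 [470.20470453 281.65405493  91.62572158]
106 [461.37606778 278.38698963] [471.8502605  277.55172426]
112 [464.65733233 279.51143525] [471.18421556 276.00538982]
118 [467.93859689 280.63588087] [470.51817062 274.45905539]
[[363.85113121 263.57783353]] [[127.05254253 221.054369  ]]
[[366.79741102 258.00166538]] [[124.26603118 219.96062769]]
```

View pics/t3.png

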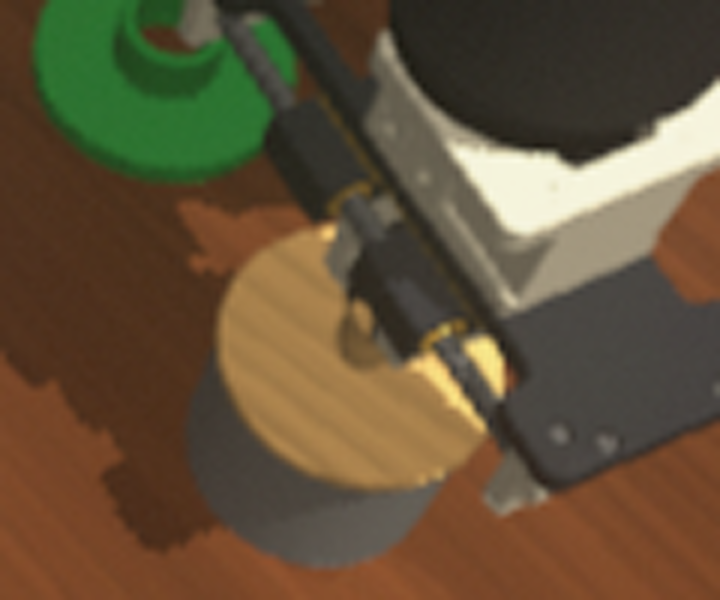

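The crop shows the fingers around the knob at (365,320), not clearly closed on it. I'll give it a few more rows and read the force.

Call:
{"fn": "arm_command", "kwargs": {
  "increments": [
    {"linear": [0,0,0],"dr": [0,0,0],"jaw": 0.0},
    {"linear": [0,0,0],"dr": [0,0,0],"jaw": 0.0},
    {"linear": [0,0,0],"dr": [0,0,0],"jaw": 0.0},
    {"linear": [0,0,0],"dr": [0,0,0],"jaw": 0.0}
  ],
  "force": 15
}}

```text
t: 3.23
tcp_pos: [470.1, 281.7, 91.4]
tool_rot: [0.992, -0.13, -0.0, 0.0]
wrist_force: [0.4, -1.2, -0.5]
gripper_width: 0.006
grip_force: 0.0
```

```bash
python3 - <<'E'
from h import *
I=see("4");o=arm.get_obs();print(o["tcp_pos"],o["tool_rot"],o["joints"])
t=o["tcp_pos"];A=R.from_quat(o["tool_rot"]).as_matrix()
s=I["scene"].copy()
a=cv2.resize(I["scene"][215:295,320:400],(400,400),interpolation=cv2.INTER_CUBIC)
a2=a.copy();b=cv2.resize(I["top"][170:270,80:180],(400,400),interpolation=cv2.INTER_CUBIC)
for P,c in((t,(0,0,255)),(t-19*A[:,2],(255,0,0)),([470.3,282,118],(0,255,0)),([470.3,282,86],(255,255,0))):
    p=(proj("scene",P)[0]-[320,215]+.5)*5;cv2.circle(a2,tuple(map(int,p)),4,c,-1)
cv2.imwrite("pics/t4.png",np.hstack([a,a2]))
E
```

```text
[470.15795517 281.67321914  91.46420769] [ 9.91575469e-01 -1.29530266e-01  2.86700713e-06  3.61072597e-06] [ 8.97285482e-01  2.46348525e-01 -4.11994564e-01  1.09260469e-05
 -9.12456453e-01  4.13713680e-01]
```

View pics/t4.png

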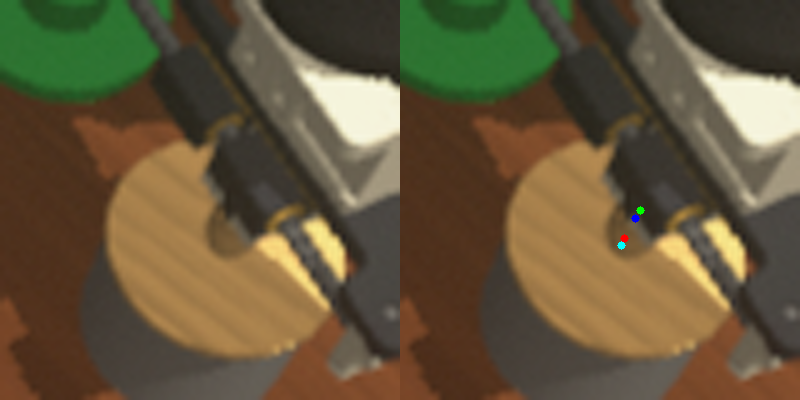

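The left crop shows the shut fingertips at about (250,240). That is to the right of the projected TCP (red, 224,238), and the knob at (230,235) is in front of them. The real tip seems offset from what I computed, so I'll lift and look at it in clear air.

Call:
{"fn": "arm_command", "kwargs": {
  "increments": [
    {"linear": [0,0,-0.15],"dr": [0,0,0],"jaw": 0.0},
    {"linear": [0,0,-0.3],"dr": [0,0,0],"jaw": 0.0},
    {"linear": [0,0,-0.45],"dr": [0,0,0],"jaw": 0.0},
    {"linear": [0,0,-0.53],"dr": [0,0,0],"jaw": 0.0},
    {"linear": [0,0,-0.53],"dr": [0,0,0],"jaw": 0.0}
  ]
}}

```text
t: 3.75
tcp_pos: [472.0, 283.2, 201.9]
tool_rot: [0.992, -0.129, 0.002, -0.003]
wrist_force: [-0.0, 0.9, 0.3]
gripper_width: 0.008
grip_force: 0.0
```

```bash
python3 - <<'E'
from h import *
I=see("5");o=arm.get_obs();print(o["t"],o["tcp_pos"])
t=o["tcp_pos"];A=R.from_quat(o["tool_rot"]).as_matrix()
for n in I: print(n,"tcp",proj(n,t),"grasp",proj(n,t-19*A[:,2]),"body",proj(n,t-66*A[:,2]))
q=[fitcirc({n:I[n]},(470,283),86,96) for n in I];print(q)
a=cv2.resize(I["scene"][165:295,310:410],(461,600),interpolation=cv2.INTER_CUBIC)
b=cv2.resize(I["top"][170:290,60:128],(339,600),interpolation=cv2.INTER_CUBIC)
cv2.imwrite("pics/t5.png",np.hstack([a,b]))
E
```

```text
3.85 [470.19679366 281.88274179 197.95256395]
scene tcp [[377.81321142 237.05569851]] grasp [[380.55314058 231.84278742]] body [[387.90262058 217.85987628]]
top tcp [[114.07659431 215.9858163 ]] grasp [[111.583289  215.0091005]] body [[104.98030182 212.4224771 ]]
[(array([469., 282.]), 220.2), (array([471., 280.]), 125.8)]
```

View pics/t5.png

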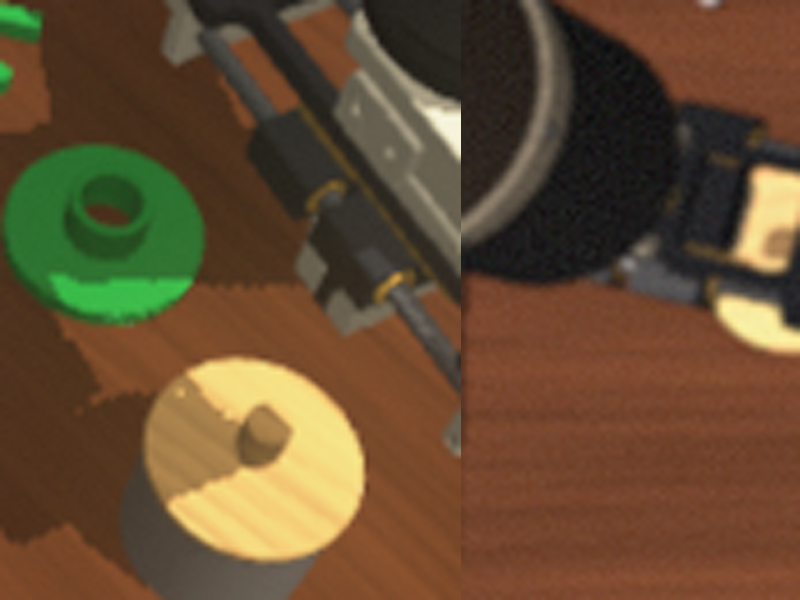

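The left crop shows the shut fingertips centred near (338,299), while the reported TCP projects to (314,333). That offset fits the fingertips being about 25 mm higher than reported, so the jaws closed just above the knob. I'll open, go back down and feel for contact slowly.

Call:
{"fn": "arm_command", "kwargs": {
  "increments": [
    {"linear": [0,0,0],"dr": [0,0,0],"jaw": 0.5},
    {"linear": [0,0,0],"dr": [0,0,0],"jaw": 0.5},
    {"linear": [0,0,0.15],"dr": [0,0,0],"jaw": 0.5},
    {"linear": [0,0,0.3],"dr": [0,0,0],"jaw": 0.5},
    {"linear": [0,0,0.4],"dr": [0,0,0],"jaw": 0.5},
    {"linear": [0,0,0.48],"dr": [0,0,0],"jaw": 0.5},
    {"linear": [0,0,0.53],"dr": [0,0,0],"jaw": 0.5},
    {"linear": [0,0,0.53],"dr": [0,0,0],"jaw": 0.5}
  ]
}}

```text
t: 4.52
tcp_pos: [468.8, 280.2, 88.6]
tool_rot: [0.992, -0.13, -0.002, 0.002]
wrist_force: [-0.3, -0.8, -0.7]
gripper_width: 0.483
grip_force: 0.0
```

Call:
{"fn": "arm_command", "kwargs": {
  "increments": [
    {"linear": [0,0,0.01],"dr": [0,0,0],"jaw": 0.5},
    {"linear": [0,0,0.02],"dr": [0,0,0],"jaw": 0.5},
    {"linear": [0,0,0.03],"dr": [0,0,0],"jaw": 0.5},
    {"linear": [0,0,0.035],"dr": [0,0,0],"jaw": 0.5},
    {"linear": [0,0,0.035],"dr": [0,0,0],"jaw": 0.5}
  ]
}}

```text
t: 4.93
tcp_pos: [470.3, 281.8, 84.8]
tool_rot: [0.992, -0.13, 0.0, -0.0]
wrist_force: [-0.5, 0.3, 0.5]
gripper_width: 0.502
grip_force: 0.0
```

Call:
{"fn": "arm_command", "kwargs": {
  "increments": [
    {"linear": [0,0,0.01],"dr": [0,0,0],"jaw": 0.5},
    {"linear": [0,0,0.02],"dr": [0,0,0],"jaw": 0.5},
    {"linear": [0,0,0.03],"dr": [0,0,0],"jaw": 0.5},
    {"linear": [0,0,0.04],"dr": [0,0,0],"jaw": 0.5},
    {"linear": [0,0,0.045],"dr": [0,0,0],"jaw": 0.5},
    {"linear": [0,0,0.05],"dr": [0,0,0],"jaw": 0.5},
    {"linear": [0,0,0.05],"dr": [0,0,0],"jaw": 0.5}
  ]
}}

```text
t: 5.52
tcp_pos: [470.0, 281.6, 74.2]
tool_rot: [0.992, -0.13, -0.0, 0.0]
wrist_force: [0.4, 0.4, 0.5]
gripper_width: 0.503
grip_force: 0.0
```

Call:
{"fn": "arm_command", "kwargs": {
  "increments": [
    {"linear": [0,0,0],"dr": [0,0,0],"jaw": 0.3},
    {"linear": [0,0,0],"dr": [0,0,0],"jaw": 0.3},
    {"linear": [0,0,0],"dr": [0,0,0],"jaw": 0.2},
    {"linear": [0,0,0],"dr": [0,0,0],"jaw": 0.15},
    {"linear": [0,0,0],"dr": [0,0,0],"jaw": 0.15},
    {"linear": [0,0,0],"dr": [0,0,0],"jaw": 0.15}
  ],
  "force": 4
}}

```text
t: 6.02
tcp_pos: [470.2, 281.7, 74.5]
tool_rot: [0.992, -0.13, 0.0, -0.0]
wrist_force: [0.3, -0.2, -0.5]
gripper_width: 0.217
grip_force: 4.0
```

Call:
{"fn": "arm_command", "kwargs": {
  "increments": [
    {"linear": [0,0,0],"dr": [0,0,0],"jaw": 0.4},
    {"linear": [0,0,0],"dr": [0,0,0],"jaw": 0.4},
    {"linear": [0,0,0.01],"dr": [0,0,0],"jaw": 0.4},
    {"linear": [0,0,0.02],"dr": [0,0,0],"jaw": 0.4},
    {"linear": [0,0,0.03],"dr": [0,0,0],"jaw": 0.4},
    {"linear": [0,0,0.035],"dr": [0,0,0],"jaw": 0.4},
    {"linear": [0,0,0.04],"dr": [0,0,0],"jaw": 0.4},
    {"linear": [0,0,0.04],"dr": [0,0,0],"jaw": 0.4}
  ]
}}

```text
t: 6.68
tcp_pos: [470.0, 281.5, 66.1]
tool_rot: [0.992, -0.13, -0.0, 0.0]
wrist_force: [0.3, 0.0, 1.2]
gripper_width: 0.399
grip_force: 0.0
```

Call:
{"fn": "arm_command", "kwargs": {
  "increments": [
    {"linear": [0,0,0.005],"dr": [0,0,0],"jaw": 0.4},
    {"linear": [0,0,0.01],"dr": [0,0,0],"jaw": 0.4},
    {"linear": [0,0,0.01],"dr": [0,0,0],"jaw": 0.4}
  ]
}}

```text
t: 6.93
tcp_pos: [470.1, 281.6, 64.3]
tool_rot: [0.992, -0.13, -0.0, 0.0]
wrist_force: [0.2, 0.3, -0.4]
gripper_width: 0.403
grip_force: 0.0
```

Call:
{"fn": "arm_command", "kwargs": {
  "increments": [
    {"linear": [0,0,0.005],"dr": [0,0,0],"jaw": 0.4},
    {"linear": [0,0,0.01],"dr": [0,0,0],"jaw": 0.4},
    {"linear": [0,0,0.015],"dr": [0,0,0],"jaw": 0.4},
    {"linear": [0,0,0.015],"dr": [0,0,0],"jaw": 0.4}
  ]
}}

```text
t: 7.27
tcp_pos: [470.0, 281.5, 61.2]
tool_rot: [0.992, -0.13, -0.0, 0.0]
wrist_force: [-0.7, -0.1, -0.4]
gripper_width: 0.404
grip_force: 0.0
```

Call:
{"fn": "arm_command", "kwargs": {
  "increments": [
    {"linear": [0,0,0.005],"dr": [0,0,0],"jaw": 0.4},
    {"linear": [0,0,0.01],"dr": [0,0,0],"jaw": 0.4},
    {"linear": [0,0,0.01],"dr": [0,0,0],"jaw": 0.4}
  ]
}}

```text
t: 7.52
tcp_pos: [470.1, 281.6, 59.2]
tool_rot: [0.992, -0.13, -0.0, 0.0]
wrist_force: [-0.2, 0.7, 0.4]
gripper_width: 0.398
grip_force: 0.0
```

Call:
{"fn": "arm_command", "kwargs": {
  "increments": [
    {"linear": [0,0,0.005],"dr": [0,0,0],"jaw": 0.4},
    {"linear": [0,0,0.01],"dr": [0,0,0],"jaw": 0.4},
    {"linear": [0,0,0.01],"dr": [0,0,0],"jaw": 0.4}
  ]
}}

```text
t: 7.77
tcp_pos: [470.1, 281.6, 57.3]
tool_rot: [0.992, -0.13, -0.0, 0.0]
wrist_force: [-0.2, -0.1, 0.6]
gripper_width: 0.399
grip_force: 0.0
```

Call:
{"fn": "arm_command", "kwargs": {
  "increments": [
    {"linear": [0,0,0.005],"dr": [0,0,0],"jaw": 0.4},
    {"linear": [0,0,0.01],"dr": [0,0,0],"jaw": 0.4},
    {"linear": [0,0,0.015],"dr": [0,0,0],"jaw": 0.4},
    {"linear": [0,0,0.015],"dr": [0,0,0],"jaw": 0.4}
  ]
}}

```text
t: 8.1
tcp_pos: [470.4, 281.7, 57.0]
tool_rot: [0.992, -0.129, 0.001, -0.0]
wrist_force: [-9.8, -2.7, 24.4]
gripper_width: 0.399
grip_force: 12.4
```

Contact found: the tips touch the disc (z 86) at a reported 57.1, so the true tip is about 29 mm above the reported TCP. I'll back off and grip the knob mid-head.

Call:
{"fn": "arm_command", "kwargs": {
  "increments": [
    {"linear": [0,0,-0.02],"dr": [0,0,0],"jaw": 0.4},
    {"linear": [0,0,-0.035],"dr": [0,0,0],"jaw": 0.4},
    {"linear": [0,0,-0.035],"dr": [0,0,0],"jaw": 0.15},
    {"linear": [0,0,-0.035],"dr": [0,0,0],"jaw": 0.1},
    {"linear": [0,0,-0.035],"dr": [0,0,0],"jaw": 0.1},
    {"linear": [0,0,-0.035],"dr": [0,0,0],"jaw": 0.1},
    {"linear": [0,0,-0.035],"dr": [0,0,0],"jaw": 0.1}
  ],
  "force": 15
}}

```text
t: 8.68
tcp_pos: [470.0, 281.5, 61.1]
tool_rot: [0.992, -0.13, -0.0, 0.0]
wrist_force: [-0.6, -1.2, -0.8]
gripper_width: 0.207
grip_force: 15.0
```

Call:
{"fn": "arm_command", "kwargs": {
  "increments": [
    {"linear": [0,0,-0.01],"dr": [0,0,0],"jaw": 0.1},
    {"linear": [0,0,-0.04],"dr": [0,0,0],"jaw": 0.1},
    {"linear": [0,0,-0.09],"dr": [0,0,0],"jaw": 0.1},
    {"linear": [0,0,-0.16],"dr": [0,0,0],"jaw": 0.1},
    {"linear": [0,0,-0.22],"dr": [0,0,0],"jaw": 0.1},
    {"linear": [0,0,-0.25],"dr": [0,0,0],"jaw": 0.1},
    {"linear": [0,0,-0.25],"dr": [0,0,0],"jaw": 0.1}
  ]
}}

```text
t: 9.27
tcp_pos: [471.0, 282.6, 113.7]
tool_rot: [0.992, -0.129, 0.001, -0.001]
wrist_force: [-0.0, 0.5, -1.5]
gripper_width: 0.209
grip_force: 15.0
```

```bash
python3 - <<'E'
from h import *
I=see("6");o=arm.get_obs();print(o["t"],o["tcp_pos"],o["wrist_force"],o["gripper_width"],o["grip_force"],o["joints"])
c=[470.11,281.63,111.46];print(rel([460.6,-200,111.5],c))
print([fitcirc({n:I[n]},(470,283),80,90) for n in I],[fitcirc({n:I[n]},(470,283),136,96) for n in I])
E
```

```text
9.3667 [470.05607256 281.67151575 111.63832872] [-0.60707967 -0.56037187 -1.20120726] 0.2084601835494102 14.999872148036957 [ 8.97240431e-01  2.24297773e-01 -3.88134311e-01 -2.94810943e-04
 -9.57762096e-01  4.13716780e-01]
[ 5.7290e-01  2.3395e+00 -2.0000e-04]
[(array([471., 283.]), 68.3), (array([484., 297.]), 88.0)] [(array([469., 283.]), 89.6), (array([476., 290.]), 86.5)]
```

Call:
{"fn": "arm_command", "kwargs": {
  "increments": [
    {"linear": [0.02,0.08,0],"dr": [0,0,0],"jaw": 0.1},
    {"linear": [0.05,0.2,0],"dr": [0,0,0],"jaw": 0.1},
    {"linear": [0.08,0.34,0],"dr": [0,0,0],"jaw": 0.1},
    {"linear": [0.115,0.48,0],"dr": [0,0,0],"jaw": 0.1},
    {"linear": [0.15,0.62,0],"dr": [0,0,0],"jaw": 0.1},
    {"linear": [0.19,0.76,0],"dr": [0,0,0],"jaw": 0.1},
    {"linear": [0.22,0.9,0],"dr": [0,0,0],"jaw": 0.1},
    {"linear": [0.24,1.0,0],"dr": [0,0,0],"jaw": 0.1}
  ]
}}

```text
t: 10.03
tcp_pos: [463.8, 73.4, 110.6]
tool_rot: [0.992, -0.13, -0.001, 0.001]
wrist_force: [-0.2, 0.2, -1.4]
gripper_width: 0.213
grip_force: 15.0
```

Call:
{"fn": "arm_command", "kwargs": {
  "increments": [
    {"linear": [0.03,0.12,0],"dr": [0,0,0],"jaw": 0.1},
    {"linear": [0.06,0.26,0],"dr": [0,0,0],"jaw": 0.1},
    {"linear": [0.1,0.4,0],"dr": [0,0,0],"jaw": 0.1},
    {"linear": [0.135,0.54,0],"dr": [0,0,0],"jaw": 0.1},
    {"linear": [0.17,0.68,0],"dr": [0,0,0],"jaw": 0.1},
    {"linear": [0.2,0.82,0],"dr": [0,0,0],"jaw": 0.1},
    {"linear": [0.23,0.93,0],"dr": [0,0,0],"jaw": 0.1},
    {"linear": [0.25,1.0,0],"dr": [0,0,0],"jaw": 0.1}
  ]
}}

```text
t: 10.7
tcp_pos: [460.6, -132.4, 110.6]
tool_rot: [0.991, -0.13, -0.001, 0.0]
wrist_force: [0.6, -0.6, -1.3]
gripper_width: 0.212
grip_force: 15.0
```

Call:
{"fn": "arm_command", "kwargs": {
  "increments": [
    {"linear": [0.02,0.08,0],"dr": [0,0,0],"jaw": 0.1},
    {"linear": [0.04,0.18,0],"dr": [0,0,0],"jaw": 0.1},
    {"linear": [0.065,0.27,0],"dr": [0,0,0],"jaw": 0.1},
    {"linear": [0.083,0.32,0],"dr": [0,0,0],"jaw": 0.1},
    {"linear": [0.083,0.34,0],"dr": [0,0,0],"jaw": 0.1},
    {"linear": [0.083,0.34,0],"dr": [0,0,0],"jaw": 0.1},
    {"linear": [0.083,0.34,0],"dr": [0,0,0],"jaw": 0.1}
  ]
}}

```text
t: 11.28
tcp_pos: [460.2, -199.9, 111.1]
tool_rot: [0.992, -0.13, -0.0, -0.0]
wrist_force: [-0.1, 0.5, -1.2]
gripper_width: 0.212
grip_force: 15.0
```

```bash
python3 - <<'E'
from h import *
I=see("7");o=arm.get_obs();print(o["t"],o["tcp_pos"],o["tool_rot"],o["wrist_force"],o["gripper_width"])
c=[470.11,281.63,111.46];c=cmd(c,[.573,2.34,0]);print(c)
print("rim",[fitcirc({n:I[n]},(470,283),80,90) for n in I],[fitcirc({n:I[n]},(470,283),80,82) for n in I])
print("held lid",[fitcirc({n:I[n]},(460,-200),136,96) for n in I])
print("knob",[fitcirc({n:I[n]},(558,29),87,20) for n in I],"plate",[fitcirc({n:I[n]},(560,29),29,106) for n in I])
E
```

```text
11.3833 [ 460.5697195  -199.49138177  111.37651736] [ 9.91611192e-01 -1.29256471e-01 -8.97063781e-05 -3.61709417e-05] [-0.17272628  0.15189241 -0.77810971] 0.2091350349304625
[ 460.6  -200.1   111.46]
rim [(array([470., 283.]), 147.9), (array([474., 282.]), 140.4)] [(array([473., 281.]), 128.9), (array([473., 277.]), 144.7)]
held lid [(array([ 461., -197.]), 73.4), (array([ 446., -186.]), 41.6)]
knob [(array([554.,  27.]), 144.2), (array([552.,  43.]), 23.8)] plate [(array([574.,  39.]), 157.3), (array([574.,  43.]), 7.3)]
```

Call:
{"fn": "arm_command", "kwargs": {
  "increments": [
    {"linear": [0,0,0.04],"dr": [0,0,0],"jaw": 0.1},
    {"linear": [0,0,0.12],"dr": [0,0,0],"jaw": 0.1},
    {"linear": [0,0,0.22],"dr": [0,0,0],"jaw": 0.1},
    {"linear": [0,0,0.33],"dr": [0,0,0],"jaw": 0.1},
    {"linear": [0,0,0.43],"dr": [0,0,0],"jaw": 0.1},
    {"linear": [0,0,0.5],"dr": [0,0,0],"jaw": 0.1},
    {"linear": [0,0,0.535],"dr": [0,0,0],"jaw": 0.1},
    {"linear": [0,0,0.545],"dr": [0,0,0],"jaw": 0.1}
  ]
}}

```text
t: 12.05
tcp_pos: [459.7, -199.6, 1.0]
tool_rot: [0.992, -0.129, -0.001, 0.0]
wrist_force: [0.2, 0.5, -0.4]
gripper_width: 0.21
grip_force: 15.0
```

Call:
{"fn": "arm_command", "kwargs": {
  "increments": [
    {"linear": [0,0,0],"dr": [0,0,0],"jaw": 0.1},
    {"linear": [0,0,0.005],"dr": [0,0,0],"jaw": 0.1},
    {"linear": [0,0,0.01],"dr": [0,0,0],"jaw": 0.1},
    {"linear": [0,0,0.015],"dr": [0,0,0],"jaw": 0.1},
    {"linear": [0,0,0.02],"dr": [0,0,0],"jaw": 0.1},
    {"linear": [0,0,0.024],"dr": [0,0,0],"jaw": 0.1},
    {"linear": [0,0,0.024],"dr": [0,0,0],"jaw": 0.1}
  ]
}}

```text
t: 12.63
tcp_pos: [460.7, -200.1, -2.3]
tool_rot: [0.992, -0.13, 0.0, -0.0]
wrist_force: [0.9, 1.1, -0.5]
gripper_width: 0.213
grip_force: 15.0
```

Commanded z is -2.3 with no contact yet; I'll go down another 2 mm slowly.

Call:
{"fn": "arm_command", "kwargs": {
  "increments": [
    {"linear": [0,0,0.003],"dr": [0,0,0],"jaw": 0.1},
    {"linear": [0,0,0.006],"dr": [0,0,0],"jaw": 0.1},
    {"linear": [0,0,0.009],"dr": [0,0,0],"jaw": 0.1},
    {"linear": [0,0,0.009],"dr": [0,0,0],"jaw": 0.1}
  ]
}}

```text
t: 12.97
tcp_pos: [460.7, -200.1, -4.0]
tool_rot: [0.992, -0.129, 0.0, 0.0]
wrist_force: [-0.8, 0.2, 1.3]
gripper_width: 0.211
grip_force: 15.0
```

Call:
{"fn": "arm_command", "kwargs": {
  "increments": [
    {"linear": [0,0,0.003],"dr": [0,0,0],"jaw": 0.1},
    {"linear": [0,0,0.003],"dr": [0,0,0],"jaw": 0.1},
    {"linear": [0,0,0.003],"dr": [0,0,0],"jaw": 0.1}
  ]
}}

```text
t: 13.22
tcp_pos: [460.8, -200.1, -4.0]
tool_rot: [0.992, -0.129, 0.0, 0.0]
wrist_force: [-3.6, 2.0, 9.9]
gripper_width: 0.216
grip_force: 15.0
```

Call:
{"fn": "arm_command", "kwargs": {
  "increments": [
    {"linear": [0,0,-0.004],"dr": [0,0,0],"jaw": 0.1},
    {"linear": [0,0,-0.004],"dr": [0,0,0],"jaw": 0.1},
    {"linear": [0,0,-0.004],"dr": [0,0,0],"jaw": 0.3},
    {"linear": [0,0,-0.004],"dr": [0,0,0],"jaw": 0.4},
    {"linear": [0,0,-0.004],"dr": [0,0,0],"jaw": 0.5},
    {"linear": [0,0,-0.004],"dr": [0,0,0],"jaw": 0.5}
  ]
}}

```text
t: 13.72
tcp_pos: [460.7, -200.1, -4.0]
tool_rot: [0.992, -0.13, -0.0, 0.0]
wrist_force: [0.1, 0.4, -0.1]
gripper_width: 0.451
grip_force: 0.0
```

Call:
{"fn": "arm_command", "kwargs": {
  "increments": [
    {"linear": [0,0,-0.05],"dr": [0,0,0],"jaw": 0.5},
    {"linear": [0,0,-0.15],"dr": [0,0,0],"jaw": 0.5},
    {"linear": [0,0,-0.3],"dr": [0,0,0],"jaw": 0.5},
    {"linear": [0,0,-0.47],"dr": [0,0,0],"jaw": 0.5},
    {"linear": [0,0,-0.62],"dr": [0,0,0],"jaw": 0.5},
    {"linear": [0,0,-0.72],"dr": [0,0,0],"jaw": 0.5},
    {"linear": [0,0,-0.72],"dr": [0,0,0],"jaw": 0.5}
  ]
}}

```text
t: 14.3
tcp_pos: [463.5, -200.6, 144.9]
tool_rot: [0.992, -0.129, 0.004, 0.0]
wrist_force: [0.8, 0.1, 0.0]
gripper_width: 0.499
grip_force: 0.0
```

```bash
python3 - <<'E'
from h import *
o=arm.get_obs();print(o["t"],o["tcp_pos"],o["gripper_width"])
c=[460.6,-200.1,140.06];print(rel([556,27.5,140.06],c))
I=see("8")
print("lid on mat",[fitcirc({n:I[n]},(460,-200),21,96) for n in I])
E
```

```text
14.3 [ 463.52546643 -200.62353647  144.86447043] 0.49918210373840793
[ 0.1686 -1.2224  0.    ]
lid on mat [(array([ 457., -199.]), 67.7), (array([ 455., -187.]), 58.0)]
```

Call:
{"fn": "arm_command", "kwargs": {
  "increments": [
    {"linear": [0.01,-0.07,0],"dr": [0,0,0],"jaw": 0.5},
    {"linear": [0.025,-0.18,0],"dr": [0,0,0],"jaw": 0.5},
    {"linear": [0.045,-0.32,0],"dr": [0,0,0],"jaw": 0.5},
    {"linear": [0.065,-0.47,0],"dr": [0,0,0],"jaw": 0.5},
    {"linear": [0.09,-0.63,0],"dr": [0,0,0],"jaw": 0.5},
    {"linear": [0.11,-0.79,0],"dr": [0,0,0],"jaw": 0.5},
    {"linear": [0.13,-0.93,0],"dr": [0,0,0],"jaw": 0.5},
    {"linear": [0.14,-1.0,0],"dr": [0,0,0],"jaw": 0.5}
  ]
}}

```text
t: 15.07
tcp_pos: [539.4, -11.6, 138.5]
tool_rot: [0.992, -0.129, -0.001, 0.0]
wrist_force: [0.1, 0.3, 0.3]
gripper_width: 0.499
grip_force: 0.0
```

Call:
{"fn": "arm_command", "kwargs": {
  "increments": [
    {"linear": [0.01,-0.08,0],"dr": [0,0,0],"jaw": 0.5},
    {"linear": [0.02,-0.15,0],"dr": [0,0,0],"jaw": 0.5},
    {"linear": [0.031,-0.2,0],"dr": [0,0,0],"jaw": 0.5},
    {"linear": [0.031,-0.22,0],"dr": [0,0,0],"jaw": 0.5},
    {"linear": [0.031,-0.22,0.05],"dr": [0,0,0],"jaw": 0.5},
    {"linear": [0.031,-0.22,0.15],"dr": [0,0,0],"jaw": 0.5},
    {"linear": [0.031,-0.22,0.2],"dr": [0,0,0],"jaw": 0.5},
    {"linear": [0.031,-0.22,0.2],"dr": [0,0,0],"jaw": 0.5}
  ]
}}

```text
t: 15.73
tcp_pos: [554.0, 25.7, 97.2]
tool_rot: [0.991, -0.13, -0.002, 0.001]
wrist_force: [-0.1, -0.6, 0.0]
gripper_width: 0.501
grip_force: 0.0
```

```bash
python3 - <<'E'
from h import *
I=see("9");o=arm.get_obs();print(o["t"],o["tcp_pos"],o["tool_rot"])
print("knob",fitcirc({"scene":I["scene"]},(556,27),87,20),"collar",fitcirc({"scene":I["scene"]},(556,27),55,44))
print("rim",[fitcirc({n:I[n]},(472,282),80,90) for n in I],[fitcirc({n:I[n]},(472,282),80,82) for n in I])
a=cv2.resize(I["scene"][120:300,180:400],(733,600),interpolation=cv2.INTER_CUBIC)
cv2.imwrite("pics/t9.png",a)
E
```

```text
15.8333 [556.01981939  26.18573061  99.76972745] [ 9.91539947e-01 -1.29800203e-01 -5.06106062e-04  4.29816385e-04]
knob (array([551.,  33.]), 68.2) collar (array([563.,  39.]), 71.9)
rim [(array([470., 283.]), 148.0), (array([485., 269.]), 8.8)] [(array([473., 281.]), 128.7), (array([486., 268.]), 8.0)]
```

View pics/t9.png

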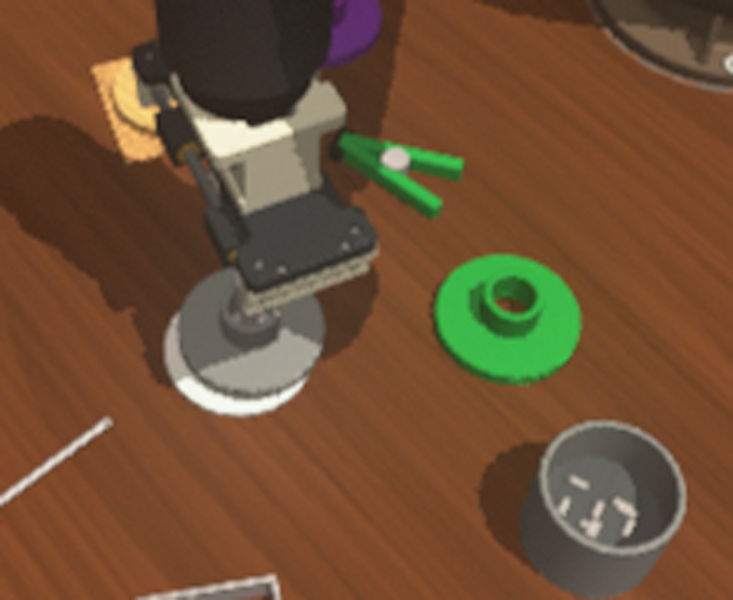

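The scene crop shows the gripper above the nested lid (collar at (250,320)), the open canister at (612,490) and the dust lid on the mat at top left. I'll descend onto the knob.

Call:
{"fn": "arm_command", "kwargs": {
  "increments": [
    {"linear": [0,0,0.08],"dr": [0,0,0],"jaw": 0.5},
    {"linear": [0,0,0.17],"dr": [0,0,0],"jaw": 0.5},
    {"linear": [0,0,0.24],"dr": [0,0,0],"jaw": 0.5},
    {"linear": [0,0,0.29],"dr": [0,0,0],"jaw": 0.5},
    {"linear": [0,0,0.32],"dr": [0,0,0],"jaw": 0.5},
    {"linear": [0,0,0.335],"dr": [0,0,0],"jaw": 0.5},
    {"linear": [0,0,0.35],"dr": [0,0,0],"jaw": 0.5},
    {"linear": [0,0,0.35],"dr": [0,0,0],"jaw": 0.5}
  ]
}}

```text
t: 16.5
tcp_pos: [556.7, 27.0, 30.2]
tool_rot: [0.992, -0.13, 0.0, -0.0]
wrist_force: [0.3, -0.3, -0.2]
gripper_width: 0.499
grip_force: 0.0
```

Call:
{"fn": "arm_command", "kwargs": {
  "increments": [
    {"linear": [0,0,0],"dr": [0,0,0],"jaw": 0.35},
    {"linear": [0,0,0],"dr": [0,0,0],"jaw": 0.25},
    {"linear": [0,0,0],"dr": [0,0,0],"jaw": 0.2},
    {"linear": [0,0,0],"dr": [0,0,0],"jaw": 0.1},
    {"linear": [0,0,0],"dr": [0,0,0],"jaw": 0.1},
    {"linear": [0,0,0],"dr": [0,0,0],"jaw": 0.1}
  ],
  "force": 25
}}

```text
t: 17.0
tcp_pos: [556.5, 26.9, 30.3]
tool_rot: [0.992, -0.129, 0.0, -0.0]
wrist_force: [-0.2, -1.0, 1.9]
gripper_width: 0.21
grip_force: 25.0
```

Call:
{"fn": "arm_command", "kwargs": {
  "increments": [
    {"linear": [0,0,-0.01],"dr": [0,0,0],"jaw": 0.1},
    {"linear": [0,0,-0.04],"dr": [0,0,0],"jaw": 0.1},
    {"linear": [0,0,-0.1],"dr": [0,0,0],"jaw": 0.1},
    {"linear": [0,0,-0.2],"dr": [0,0,0],"jaw": 0.1},
    {"linear": [0,0,-0.32],"dr": [0,0,0],"jaw": 0.1},
    {"linear": [0,0,-0.44],"dr": [0,0,0],"jaw": 0.1},
    {"linear": [0,0,-0.52],"dr": [0,0,0],"jaw": 0.1},
    {"linear": [0,0,-0.55],"dr": [0,0,0],"jaw": 0.1}
  ]
}}

```text
t: 17.67
tcp_pos: [557.7, 27.3, 143.2]
tool_rot: [0.992, -0.129, 0.002, -0.001]
wrist_force: [0.9, -0.2, -3.1]
gripper_width: 0.207
grip_force: 25.0
```

```bash
python3 - <<'E'
from h import *
I=see("10");o=arm.get_obs();print(o["t"],o["tcp_pos"],o["tool_rot"],o["wrist_force"],o["moment"],o["gripper_width"])
c=cmd([460.6,-200.1,140.06],[.171,-1.22,0]);c[2]=140.06;print(c,rel([471.5,282.5,140.06],c))
print("plate",[fitcirc({n:I[n]},(557,27),139,106) for n in I])
E
```

```text
17.7667 [556.87015067  27.25280455 141.13590599] [ 9.91572331e-01 -1.29549133e-01  9.53923330e-04 -6.52277156e-04] [-0.09945911  0.80734465 -2.50663774] [ 0.01669671  0.00483276 -0.02726233] 0.20597830994943242
[556.35  26.92 140.06] [-0.7384 -1.126   0.    ]
plate [(array([560.,  33.]), 69.0), (array([546.,  24.]), 128.6)]
```

Call:
{"fn": "arm_command", "kwargs": {
  "increments": [
    {"linear": [-0.02,-0.03,0],"dr": [0,0,0],"jaw": 0.1},
    {"linear": [-0.06,-0.09,0],"dr": [0,0,0],"jaw": 0.1},
    {"linear": [-0.12,-0.18,0],"dr": [0,0,0],"jaw": 0.1},
    {"linear": [-0.19,-0.29,0],"dr": [0,0,0],"jaw": 0.1},
    {"linear": [-0.26,-0.4,0],"dr": [0,0,0],"jaw": 0.1},
    {"linear": [-0.33,-0.51,0],"dr": [0,0,0],"jaw": 0.1},
    {"linear": [-0.4,-0.61,0],"dr": [0,0,0],"jaw": 0.1},
    {"linear": [-0.46,-0.7,0],"dr": [0,0,0],"jaw": 0.1}
  ]
}}

```text
t: 18.43
tcp_pos: [501.6, 187.0, 138.2]
tool_rot: [0.992, -0.129, -0.001, 0.001]
wrist_force: [1.4, 0.7, -2.8]
gripper_width: 0.207
grip_force: 25.0
```

Call:
{"fn": "arm_command", "kwargs": {
  "increments": [
    {"linear": [-0.06,-0.09,0],"dr": [0,0,0],"jaw": 0.1},
    {"linear": [-0.12,-0.18,0],"dr": [0,0,0],"jaw": 0.1},
    {"linear": [-0.18,-0.27,0],"dr": [0,0,0],"jaw": 0.1},
    {"linear": [-0.23,-0.35,0],"dr": [0,0,0],"jaw": 0.1},
    {"linear": [-0.26,-0.4,0],"dr": [0,0,0],"jaw": 0.1},
    {"linear": [-0.278,-0.426,0],"dr": [0,0,0],"jaw": 0.1},
    {"linear": [-0.278,-0.426,0],"dr": [0,0,0],"jaw": 0.1},
    {"linear": [-0.278,-0.426,0],"dr": [0,0,0],"jaw": 0.1}
  ]
}}

```text
t: 19.1
tcp_pos: [471.2, 282.0, 139.4]
tool_rot: [0.992, -0.129, -0.0, 0.001]
wrist_force: [0.2, 0.0, -2.9]
gripper_width: 0.209
grip_force: 25.0
```

```bash
python3 - <<'E'
from h import *
I=see("11");o=arm.get_obs();print(o["t"],o["tcp_pos"],o["tool_rot"],o["wrist_force"],o["gripper_width"])
a=cv2.resize(I["scene"][190:310,310:450],(700,600),interpolation=cv2.INTER_CUBIC)
for z,d,c in((80,90,(0,0,255)),(116,74,(255,0,0)),(139,106,(0,255,0))):
  t=np.linspace(0,6.283,73);x=np.array([471.5,282.5]) +[-2.5,1]
  p=(proj("scene",np.c_[x[0]+d/2*np.cos(t),x[1]+d/2*np.sin(t),0*t+z])-[310,190]+.5)*5
  cv2.polylines(a,[p.astype(np.int32)],True,c,1)
cv2.imwrite("pics/t11.png",a)
E
```

```text
19.2 [471.6445496  281.63141072 139.78432503] [ 9.91527012e-01 -1.29900192e-01 -1.99485316e-04  2.90382883e-04] [-0.05675612 -0.57531759 -3.07586882] 0.20759419103842472
```

View pics/t11.png

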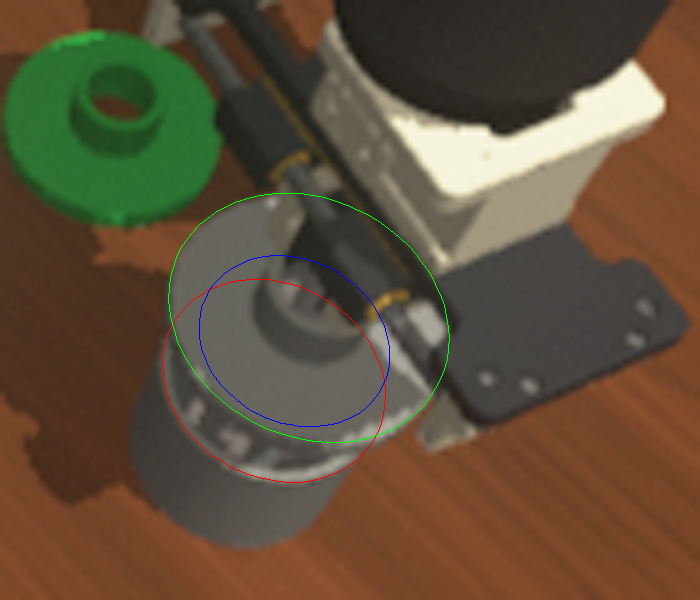

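The projected rim (red) and plate (green) line up with the canister at (265,380) and the held lid at (305,320) to within about 2 mm. I'll lower it.

Call:
{"fn": "arm_command", "kwargs": {
  "increments": [
    {"linear": [0,0,0.03],"dr": [0,0,0],"jaw": 0.1},
    {"linear": [0,0,0.07],"dr": [0,0,0],"jaw": 0.1},
    {"linear": [0,0,0.11],"dr": [0,0,0],"jaw": 0.1},
    {"linear": [0,0,0.14],"dr": [0,0,0],"jaw": 0.1},
    {"linear": [0,0,0.16],"dr": [0,0,0],"jaw": 0.1},
    {"linear": [0,0,0.17],"dr": [0,0,0],"jaw": 0.1},
    {"linear": [0,0,0.18],"dr": [0,0,0],"jaw": 0.1},
    {"linear": [0,0,0.18],"dr": [0,0,0],"jaw": 0.1}
  ]
}}

```text
t: 19.87
tcp_pos: [471.5, 282.4, 103.7]
tool_rot: [0.992, -0.13, -0.0, 0.0]
wrist_force: [0.3, -0.1, -1.9]
gripper_width: 0.204
grip_force: 25.0
```

Call:
{"fn": "arm_command", "kwargs": {
  "increments": [
    {"linear": [0,0,0.008],"dr": [0,0,0],"jaw": 0.1},
    {"linear": [0,0,0.016],"dr": [0,0,0],"jaw": 0.1},
    {"linear": [0,0,0.024],"dr": [0,0,0],"jaw": 0.1},
    {"linear": [0,0,0.032],"dr": [0,0,0],"jaw": 0.1},
    {"linear": [0,0,0.04],"dr": [0,0,0],"jaw": 0.1},
    {"linear": [0,0,0.04],"dr": [0,0,0],"jaw": 0.1}
  ]
}}

```text
t: 20.37
tcp_pos: [471.4, 282.4, 95.7]
tool_rot: [0.992, -0.13, -0.0, 0.0]
wrist_force: [-0.7, -0.3, -2.0]
gripper_width: 0.212
grip_force: 25.0
```

Call:
{"fn": "arm_command", "kwargs": {
  "increments": [
    {"linear": [0,0,0.006],"dr": [0,0,0],"jaw": 0.1},
    {"linear": [0,0,0.012],"dr": [0,0,0],"jaw": 0.1},
    {"linear": [0,0,0.018],"dr": [0,0,0],"jaw": 0.1},
    {"linear": [0,0,0.022],"dr": [0,0,0],"jaw": 0.1},
    {"linear": [0,0,0.026],"dr": [0,0,0],"jaw": 0.1},
    {"linear": [0,0,0.026],"dr": [0,0,0],"jaw": 0.1}
  ]
}}

```text
t: 20.87
tcp_pos: [471.5, 282.4, 90.7]
tool_rot: [0.992, -0.13, -0.0, 0.0]
wrist_force: [-0.0, -0.2, -2.3]
gripper_width: 0.209
grip_force: 25.0
```

Call:
{"fn": "arm_command", "kwargs": {
  "increments": [
    {"linear": [0,0,0.003],"dr": [0,0,0],"jaw": 0.1},
    {"linear": [0,0,0.003],"dr": [0,0,0],"jaw": 0.1},
    {"linear": [0,0,0.003],"dr": [0,0,0],"jaw": 0.1}
  ]
}}

```text
t: 21.12
tcp_pos: [471.7, 282.5, 90.4]
tool_rot: [0.992, -0.13, 0.0, -0.0]
wrist_force: [-0.5, 0.1, -2.6]
gripper_width: 0.209
grip_force: 25.0
```

Call:
{"fn": "arm_command", "kwargs": {
  "increments": [
    {"linear": [0,0,0.003],"dr": [0,0,0],"jaw": 0.1},
    {"linear": [0,0,0.003],"dr": [0,0,0],"jaw": 0.1},
    {"linear": [0,0,0.003],"dr": [0,0,0],"jaw": 0.1}
  ]
}}

```text
t: 21.37
tcp_pos: [471.7, 282.4, 90.2]
tool_rot: [0.992, -0.129, 0.0, -0.0]
wrist_force: [-3.4, -2.1, 4.9]
gripper_width: 0.21
grip_force: 25.0
```

The inner lid is seated: contact came within 0.4 mm of the expected height. I'll relieve the push, release, and open wide for the collar.

Call:
{"fn": "arm_command", "kwargs": {
  "increments": [
    {"linear": [0,0,-0.002],"dr": [0,0,0],"jaw": 0.1},
    {"linear": [0,0,-0.002],"dr": [0,0,0],"jaw": 0.1},
    {"linear": [0,0,-0.002],"dr": [0,0,0],"jaw": 0.3},
    {"linear": [0,0,-0.002],"dr": [0,0,0],"jaw": 0.5},
    {"linear": [0,0,-0.002],"dr": [0,0,0],"jaw": 0.8},
    {"linear": [0,0,-0.002],"dr": [0,0,0],"jaw": 0.8},
    {"linear": [0,0,-0.002],"dr": [0,0,0],"jaw": 0.8},
    {"linear": [0,0,-0.002],"dr": [0,0,0],"jaw": 0.8}
  ]
}}

```text
t: 22.03
tcp_pos: [471.7, 282.6, 90.0]
tool_rot: [0.992, -0.13, 0.0, -0.0]
wrist_force: [0.6, -0.2, -0.0]
gripper_width: 0.605
grip_force: 0.0
```

```bash
python3 - <<'E'
from h import *
I=see("12");o=arm.get_obs();print(o["t"],o["tcp_pos"],o["wrist_force"],o["gripper_width"])
s={"scene":I["scene"]}
print("plate",fitcirc(s,(470,283),89,106),"rim",fitcirc(s,(470,283),80,90))
a=cv2.resize(I["scene"][190:310,310:450],(700,600),interpolation=cv2.INTER_CUBIC)
for z,d,c in((80,90,(0,0,255)),(0,90,(255,0,0)),(89,106,(0,255,0))):
  t=np.linspace(0,6.283,73);x=np.array([471.5,282.5]) +[-2.0,.7]
  p=(proj("scene",np.c_[x[0]+d/2*np.cos(t),x[1]+d/2*np.sin(t),0*t+z])-[310,190]+.5)*5
  cv2.polylines(a,[p.astype(np.int32)],True,c,1)
cv2.imwrite("pics/t12.png",a)
E
```

```text
22.1333 [471.61309258 282.52669863  90.00639308] [-1.30001912 -0.08334888 -0.19232333] 0.6891509595119388
plate (array([471., 285.]), 84.5) rim (array([474., 278.]), 55.8)
```

View pics/t12.png

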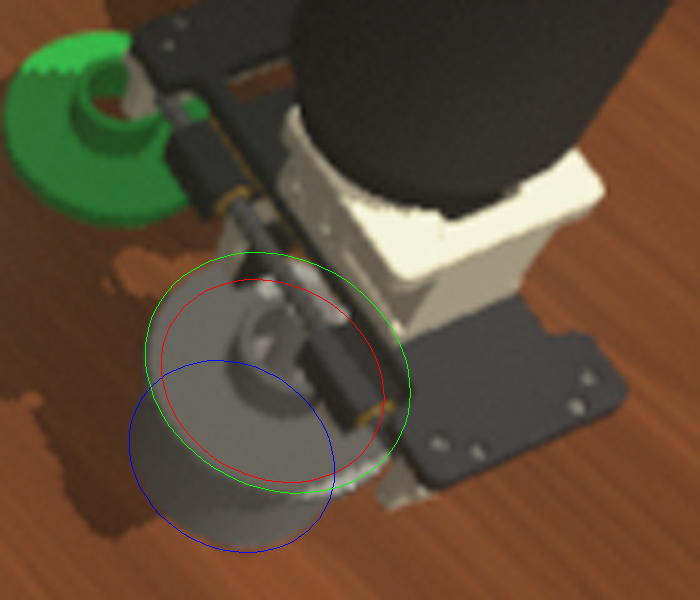

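The crop shows the plate matching its predicted seated height (green outline, centre (278,372)), the canister base where it was, and the fingers open around the collar. I'll descend to the collar.

Call:
{"fn": "arm_command", "kwargs": {
  "increments": [
    {"linear": [0,0,0.02],"dr": [0,0,0],"jaw": 0.8},
    {"linear": [0,0,0.05],"dr": [0,0,0],"jaw": 0.8},
    {"linear": [0,0,0.08],"dr": [0,0,0],"jaw": 0.8},
    {"linear": [0,0,0.105],"dr": [0,0,0],"jaw": 0.8},
    {"linear": [0,0,0.12],"dr": [0,0,0],"jaw": 0.8},
    {"linear": [0,0,0.13],"dr": [0,0,0],"jaw": 0.8},
    {"linear": [0,0,0.13],"dr": [0,0,0],"jaw": 0.8}
  ]
}}

```text
t: 22.72
tcp_pos: [471.4, 282.3, 63.4]
tool_rot: [0.992, -0.13, -0.0, 0.0]
wrist_force: [0.0, 0.7, 1.4]
gripper_width: 0.802
grip_force: 0.0
```

Call:
{"fn": "arm_command", "kwargs": {
  "increments": [
    {"linear": [0,0,0],"dr": [0,0,0],"jaw": 0.65},
    {"linear": [0,0,0],"dr": [0,0,0],"jaw": 0.58},
    {"linear": [0,0,0],"dr": [0,0,0],"jaw": 0.54},
    {"linear": [0,0,0],"dr": [0,0,0],"jaw": 0.5},
    {"linear": [0,0,0],"dr": [0,0,0],"jaw": 0.45},
    {"linear": [0,0,0],"dr": [0,0,0],"jaw": 0.4},
    {"linear": [0,0,0],"dr": [0,0,0],"jaw": 0.4},
    {"linear": [0,0,0],"dr": [0,0,0],"jaw": 0.4}
  ],
  "force": 10
}}

```text
t: 23.38
tcp_pos: [471.7, 282.7, 64.3]
tool_rot: [0.992, -0.129, 0.0, -0.0]
wrist_force: [-0.7, -0.2, 1.7]
gripper_width: 0.494
grip_force: 10.0
```

Call:
{"fn": "arm_command", "kwargs": {
  "increments": [
    {"linear": [0,0,0],"dr": [0,0,0],"jaw": 0.4},
    {"linear": [0,0,-0.005],"dr": [0,0,0],"jaw": 0.4},
    {"linear": [0,0,-0.015],"dr": [0,0,0],"jaw": 0.4},
    {"linear": [0,0,-0.03],"dr": [0,0,0],"jaw": 0.4},
    {"linear": [0,0,-0.05],"dr": [0,0,0],"jaw": 0.4},
    {"linear": [0,0,-0.07],"dr": [0,0,0],"jaw": 0.4},
    {"linear": [0,0,-0.09],"dr": [0,0,0],"jaw": 0.4},
    {"linear": [0,0,-0.1],"dr": [0,0,0],"jaw": 0.4}
  ],
  "force": 20
}}

```text
t: 24.05
tcp_pos: [471.9, 282.8, 84.9]
tool_rot: [0.992, -0.129, 0.0, -0.0]
wrist_force: [0.4, -0.6, -1.1]
gripper_width: 0.494
grip_force: 20.0
```

Call:
{"fn": "arm_command", "kwargs": {
  "increments": [
    {"linear": [0,0,-0.03],"dr": [0,0,0],"jaw": 0.4},
    {"linear": [0,0,-0.08],"dr": [0,0,0],"jaw": 0.4},
    {"linear": [0,0,-0.14],"dr": [0,0,0],"jaw": 0.4},
    {"linear": [0,0,-0.21],"dr": [0,0,0],"jaw": 0.4},
    {"linear": [0,0,-0.28],"dr": [0,0,0],"jaw": 0.4},
    {"linear": [0,0,-0.34],"dr": [0,0,0],"jaw": 0.4},
    {"linear": [0,0,-0.39],"dr": [0,0,0],"jaw": 0.4},
    {"linear": [0,0,-0.42],"dr": [0,0,0],"jaw": 0.4}
  ]
}}

```text
t: 24.72
tcp_pos: [472.1, 282.9, 170.0]
tool_rot: [0.992, -0.129, 0.001, -0.001]
wrist_force: [-0.0, 0.3, -1.3]
gripper_width: 0.494
grip_force: 20.0
```

Call:
{"fn": "arm_command", "kwargs": {
  "increments": [
    {"linear": [0,0,-0.01],"dr": [0,0,0],"jaw": 0.4},
    {"linear": [0,0,-0.02],"dr": [0,0,0],"jaw": 0.4},
    {"linear": [0,0,-0.02],"dr": [0,0,0],"jaw": 0.4},
    {"linear": [0,0,-0.02],"dr": [0,0,0],"jaw": 0.4},
    {"linear": [0,0,-0.02],"dr": [0,0,0],"jaw": 0.4}
  ]
}}

```text
t: 25.13
tcp_pos: [471.3, 282.2, 171.4]
tool_rot: [0.992, -0.13, -0.0, 0.0]
wrist_force: [-0.3, 0.3, -1.4]
gripper_width: 0.493
grip_force: 20.0
```

```bash
python3 - <<'E'
from h import *
I=see("13");o=arm.get_obs();print(o["t"],o["tcp_pos"],o["tool_rot"],o["wrist_force"],o["gripper_width"])
a=cv2.resize(I["scene"][100:340,170:450],(700,600),interpolation=cv2.INTER_CUBIC)
cv2.imwrite("pics/t13.png",a)
E
```

```text
25.2333 [471.43579747 282.29515516 171.49784988] [ 9.91571936e-01 -1.29556319e-01 -2.87554932e-04  4.15674059e-04] [ 0.21655705 -0.62121917 -1.4129531 ] 0.4930108993026079
```

View pics/t13.png

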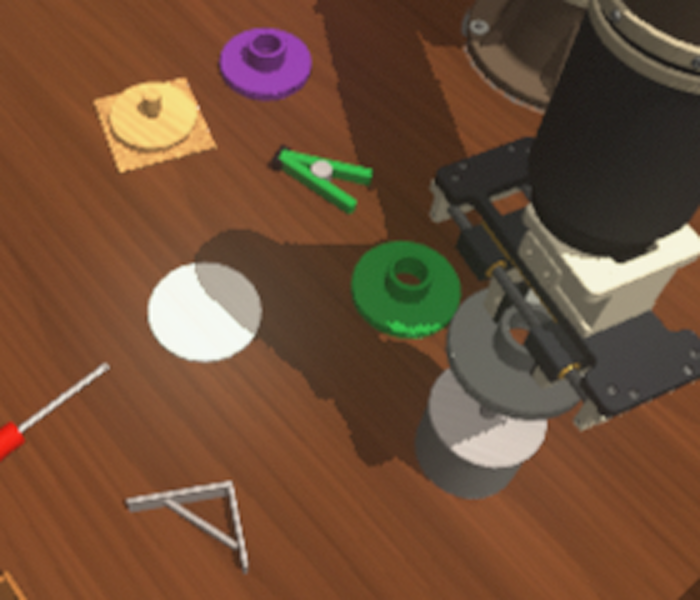

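The final picture shows the outer lid held level at (520,355) above the inner lid, which is seated on the canister at (487,420). The dust lid is upright on the mat at (153,117), the coaster is empty at (205,312), and everything else is undisturbed.

```bash
python3 -c "
from bench import arm
print(arm.sign_off())"
```

```text
the job is handed in; nothing more can be done
None
```

The job is handed in at about 25 s: the dust lid is upright on the mat, the inner lid is seated in the canister, and the outer lid is held level about 29 mm clear above its knob; one slow feel for contact early on pressed the fingertips on the dust lid with about 24 N.

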